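# Turn the middle leaf of the nut-driver case

## Task

The nut-driver case lies open like a book on the garage bench, with its hinged middle leaf lying over (or standing a little up from) one tray. Using the fingertips or the outside of the fingers only, swing the leaf up by its pull lip, over the spine and gently down until it lies fully flat on the other tray, so that the sockets it covered can be reached, then come away clear. Do not pinch the leaf or fling it, do not lift or shove the case, and leave the things standing round it alone.

Things in the scene. Friction and masses are not known exactly. Their poses are not given: they have to be found in the camera images.
- case: Grey plastic case, open like a book, loose on the bench, 1.3 kg. Origin: on the bench under the middle of the spine; x along the spine, y across it from the tray the leaf covers at the start (-y) to the tray where it must go (+y), z up. Each tray is 180 mm along x, spans 10 to 150 mm from the spine, rim 36 mm above the bench. Turned up to 0.45 rad from square to the robot.
- leaf (a joint): Angle of the middle leaf about the spine, rad: 0 = flat on the -y tray, 1.57 = upright, 3.14 (its stop) = flat on the +y tray. Starts between 0 and 0.4. The pin hinge is stiff (0.18 N m): the leaf stays at whatever angle it is left, so it must be pushed all the way down; 1 to 3 N at the lip move it.
- leaf_lip (a point): Middle of the outer edge of the leaf's pull lip, 178 mm from the hinge axis, mid-thickness; moves with the leaf. The lip is plain, 110 mm wide and 10 mm thick out to 175 mm from the axis, then a 4 mm thick core edge to 178 mm. It sticks out 25 mm past the tray's outer wall, with 36 mm of free air below it when flat.
- leaf_hinge (a point): Middle of the leaf's hinge axis, 41 mm above the bench, fixed in the case; the axis runs along the case's x. The leaf is a rigid panel 10 mm thick (5 mm either side of the axis), 174 mm along the spine, reaching 150 mm from the axis before the lip; low clips and bits stand up to 6 mm proud of both faces between 30 and 110 mm from the axis.
- leaf_face_a: Moulded skin of the leaf that looks up at the start (and down onto the other tray at the end), 3 mm thick, lip included. Origin at the middle of the hinge axis.
- leaf_face_b: Moulded skin of the leaf that looks down at the start (and up at the end), 3 mm thick, lip included: the face to push on. Origin at the middle of the hinge axis.
- tub: Bystander: white plastic tub with twist cap, 80 mm across, 88 mm high, upright; origin under its centre. Stands beyond the outer edge of the +y tray, 80 mm or more (centre) from where the lip comes down.
- bulb_a: Bystander: clear pear-shaped bulb standing on its bayonet cap, 60 mm across, 107 mm high, tips easily; origin under its centre. Beyond the far end of the case.
- bulb_b: Bystander: the second clear pear-shaped bulb, the same. Beyond the far end of the case.
- probe_holder: Bystander: yellow plastic multimeter probe holder, base 36 x 62 mm, 59 mm high, two probe handles standing in it to 108 mm; origin under its centre. Beyond the far end of the case.
- nut_driver: Bystander: steel nut driver lying down, 28 mm hexagonal black handle 100 mm long, 215 mm in all, x along it towards the socket; origin under it, 45 mm from the handle's middle. Between the case and the robot.
- adaptor: Bystander: matte grey plug adaptor block 58 x 58 x 40 mm with three 20 mm brass pins towards its x; origin under its centre. Beyond the outer edge of the +y tray, 70 mm or more (centre) from where the lip comes down.

How it is judged (in metres and radians):
On the way:
1. the leaf is swung up past upright (value of joint leaf above 1.65 rad), for 0.05 s.
At the end, for the whole second after the job is handed in: The leaf lies flat on the other tray (joint above 3.07 rad, within 0.07 rad or about 12 mm at the lip) and at rest; the case stands level and still within 30 mm of where it was, and every bystander within 30 mm (value of joint leaf above 3.07 rad and velocity of joint leaf between -0.1 and 0.1 rad/s and linear speed of case below 0.02 m/s and angle between case's own z axis and vertical below 0.05 rad and distance of each of case, tub, bulb_a, bulb_b, probe_holder, nut_driver, adaptor from where it was at the start of the episode below 0.03 m); the robot touches nothing.
It fails at once if the leaf is pinched (fingers press on both of its faces at once) (contact force between the fingers and leaf_face_a above 1 N and contact force between the fingers and leaf_face_b above 1 N).
It fails at once if the leaf is flung or slammed (faster than 4 rad/s) (velocity of joint leaf above 4 rad/s or velocity of joint leaf below -4 rad/s).
It fails at once if the leaf is pressed with more than 60 N (contact force between any of the arm, the fingers and leaf_face_a above 60 N or contact force between any of the arm, the fingers and leaf_face_b above 60 N).
It fails at once if the case is shoved more than 30 mm, tipped or lifted (distance of case from where it was at the start of the episode above 0.03 m or angle between case's own z axis and vertical above 0.12 rad or height (world z) of case above 0.015 m).
It fails at once if a bystander is moved more than 30 mm, lifted or knocked over (distance of any of tub, bulb_a, bulb_b, probe_holder, nut_driver, adaptor from where it was at the start of the episode above 0.03 m or height (world z) of any of tub, bulb_a, bulb_b, probe_holder, nut_driver, adaptor above 0.015 m or angle between any of tub, bulb_a, bulb_b, probe_holder, adaptor's own z axis and vertical above 0.5 rad).
It also fails if it takes over 48 s, if anything falls off the work surface, if the arm or the gripper's body presses on something with over 40 N, if the wrist force passes 120 N, or if a joint passes its speed limit or range.

## Robot

A 6-joint arm with a two-finger parallel gripper is mounted at the origin on the work surface. World frame = base frame: x ahead of the robot, y to its left, z up, the work surface at z = 0. Lengths are in mm, angles in rad, forces in N, time in s.
With the tool pointing down it reaches from about 300 to 775 mm from the base axis. Payload 14.6 kg.
Tool frame: the origin (TCP) lies between the finger pads; the fingertips stand manip.tip_reach ahead of it and the grasp point (between the pads) lies 5 mm behind it (manip.tip_reach is the distance from the TCP to the fingertips, in mm); z points along the fingers, y is the line along which they close (so a half turn about z gives the same grasp; the last joint's range is limited). The gripper opens to 94 mm and grips with 3 to 60 N. Pads are 16 mm wide; open, the fingers measure 119 mm over their backs; the gripper's body (75 mm by 177 mm) begins 78 mm behind the grasp point.
Start: joints at [1.185, 0.3, 1.521, -0, 1.321, -0.067], TCP at [172.382, 522.277, 219.446] pointing down, gripper open.
Joint ranges: [-3.03, 3.03], [-0.79, 2.21], [0.23, 2.52], [-1.04, 4.18], [0, 3.07], [-2.55, 2.55]. Speed limits (rad/s): [2.22, 2.22, 2.57, 3.14, 3.14, 3.14].

## Interface

Orientations are given as [roll, pitch, yaw] about the fixed x, y, z axes, in that order (R = Rz(yaw) Ry(pitch) Rx(roll)).
In Python, from cell import manip gives the robot as it stands. The module is installed in compiled form; this text tells all that it offers.
- The arm moves only by the shell command python3 -m creep 'ROWS' [FORCE]. ROWS is JSON, a list of rows, each a list of 3 entries, a list of its own where there are three numbers: the opening, from -1 (shut) to 1 (fully open), then the shift along the tool's x, y, z in cm, then the turn about the tool's z in units of 5 degrees (1.0 is 5 degrees). In form: [[grip, [tx, ty, tz], roll], ...]. A call has 1 to 12 rows; each row is the pose to reach, as a shift and turn from the pose commanded when the call began, along the tool's axes at that moment; what a row does not reach only later rows make up. A row lasts 1/10 s, in which the tool goes at most 50 mm and 8.59 degrees, less where a joint would pass 70% of its speed; a pose out of reach is approached as far as the arm can. A call with a gripper value outside its range is refused whole. The fingers move at their own pace and stop on an object; FORCE is the grip in N (left out, the last holds). Time passes only in rows, so rows that repeat a pose let the fingers close. It gives the time, the measured TCP pose, the force, the opening and the grip force at its end, in the units of the state.
- manip.read_state(): the state, without advancing time (a new reading comes with each control period).
- manip.camera(name): name is "scene" or "top" or "wrist"; returns the picture (420x560x3 uint8, red, green, blue); there is no depth.
- manip.camera_params(name): a dict with "fovy" (degrees; the focal length in pixels is half the picture's height over the tangent of half this angle, whatever the lens; pixels are square), "cx", "cy" (the principal point, pixels), "k1" (the pictures are not rectified: a ray, as slopes to the right and down, at radius r is drawn at 1 + k1 r^2 times it, then the intrinsics apply), "origin" and "attitude" of the camera in the world. Camera axes: x right, y down, z forward; pixel columns grow to the right and rows downward; lengths in mm; the calibration is good to about 2 mm. A picture is of the moment at which its call begins: read the wrist's pose just before it. camera_params takes no time and is no camera call; for the wrist camera it gives the pose at the moment of the call.
- manip.sign_off(): hands the job in; it is judged then, once.
The state is a dict: "clock": time; "joints": joint angles; "qd": joint speeds; "effort": joint torques, N m; "eef_pos": TCP position; "eef_rot": TCP orientation; "wrist_force": force on the tool from outside, world axes, zero at the start; "moment": the same for the moment, N m; "finger_gap": finger opening in mm; "finger_force": force on a finger pad.
Only numpy, scipy, OpenCV 4.12 (cv2) and the standard library are available. Lean on these libraries where they do the work, as an engineer would, in place of code of your own. Each camera call takes 0.05 s, during which the arm holds its last target. There are 200 camera calls.

## Working session

There is one attempt and no reset: what is moved stays moved. The work goes in short steps, Python scripts to look and compute and a shell command to move; the robot and the scene stay as the last step left them, time stands still between calls to the robot, and variables do not carry over. Pictures are saved under pics/ and viewed, at most 10 in all, crops included, and the job is handed in when it is done.

```bash
mkdir -p pics
python3 - <<'E'
from cell import manip
import cv2
for n in ("scene","top"):
    im=manip.camera(n); cv2.imwrite(f"pics/{n}0.png",im[:,:,::-1]); print(n,manip.camera_params(n))
print(manip.read_state(),manip.tip_reach)
E
```

```text
scene {'fovy': 57.703304680901105, 'cx': 277.90734774910123, 'cy': 211.21191230535996, 'k1': -0.0230155073770158, 'origin': array([ 914.47899331, -147.02159449,  682.18522785]), 'attitude': array([-2.58931186, -0.00783028,  0.90376285])}
top {'fovy': 56.88855819795842, 'cx': 281.8213590453869, 'cy': 212.8061934487872, 'k1': -0.10898726387050262, 'origin': array([539.93902811,  96.24688714, 777.65915726]), 'attitude': array([-3.02673115, -0.04921266, -1.57077428])}
{'clock': 0.1, 'joints': array([ 1.18539111e+00,  3.00408781e-01,  1.52154097e+00,  3.67674904e-05,
        1.32069437e+00, -6.66469471e-02]), 'qd': array([ 1.74861067e-03, -1.51753054e-03, -4.21405487e-03, -9.04381520e-05,
        4.53615963e-05,  4.95525342e-05]), 'effort': array([ 9.04480257e-04, -5.32647157e+01, -3.53282189e+01,  7.08872708e-02,
        2.35205685e-02, -9.26829762e-05]), 'eef_pos': array([172.29571779, 522.07558502, 218.93747369]), 'eef_rot': array([-3.14054589e+00, -1.05560250e-04,  2.82282521e+00]), 'wrist_force': array([ 0.47141607,  0.02242158, -0.4820577 ]), 'moment': array([-0.00099033,  0.03185466, -0.02790134]), 'finger_force': 0.0, 'finger_gap': 94.27374651293745} 14.0
```

View pics/scene0.png

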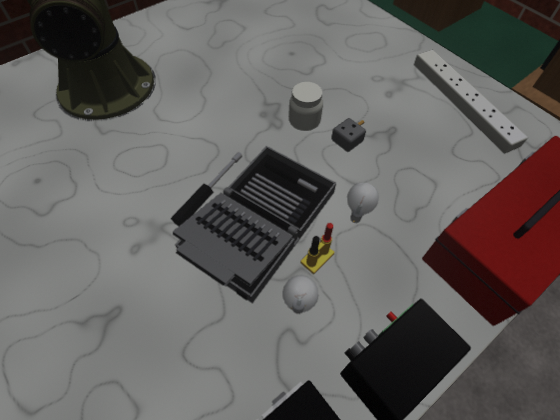

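View pics/top0.png

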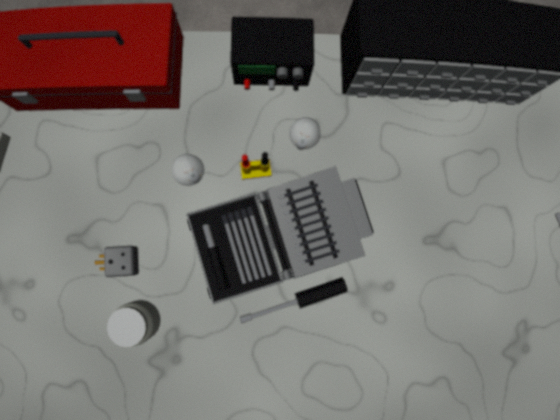

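The leaf covers the right-hand tray in the top view, with its lip at about (358,208). The open tray is on the left at about (235,248), the tub at (128,326) and the adaptor at (120,260). I'll zoom in to pick corners.

```bash
python3 - <<'E'
import cv2,numpy as np
t=cv2.imread("pics/top0.png")[150:320,175:385]; s=cv2.imread("pics/scene0.png")[140:310,160:350]
g=lambda i:np.clip(cv2.resize(i,None,fx=3.5,fy=3.5,interpolation=cv2.INTER_CUBIC)*1.6,0,255).astype('uint8')
cv2.imwrite("pics/tz.png",g(t));cv2.imwrite("pics/sz.png",g(s))
E
cat > h.py <<'E'
import numpy as np, cv2
from scipy.spatial.transform import Rotation as Ro
from cell import manip
def ray(n,u,v,p=None):
    p=p or manip.camera_params(n); f=210/np.tan(np.radians(p['fovy']/2))
    d=np.array([u-p['cx'],v-p['cy']])/f; s=d.copy()
    for _ in range(20): s=d/(1+p['k1']*(s@s))
    return np.array(p['origin']),Ro.from_euler('xyz',p['attitude']).apply([s[0],s[1],1])
def onz(n,u,v,z,p=None):
    o,d=ray(n,u,v,p); return o+d*(z-o[2])/d[2]
def tri(a,b):
    (o1,d1),(o2,d2)=a,b
    k=np.linalg.lstsq(np.c_[d1,-d2],o2-o1,rcond=None)[0]
    A,B=o1+k[0]*d1,o2+k[1]*d2; return (A+B)/2,np.linalg.norm(A-B)
E
```

```text
(no output)
```

View pics/tz.png

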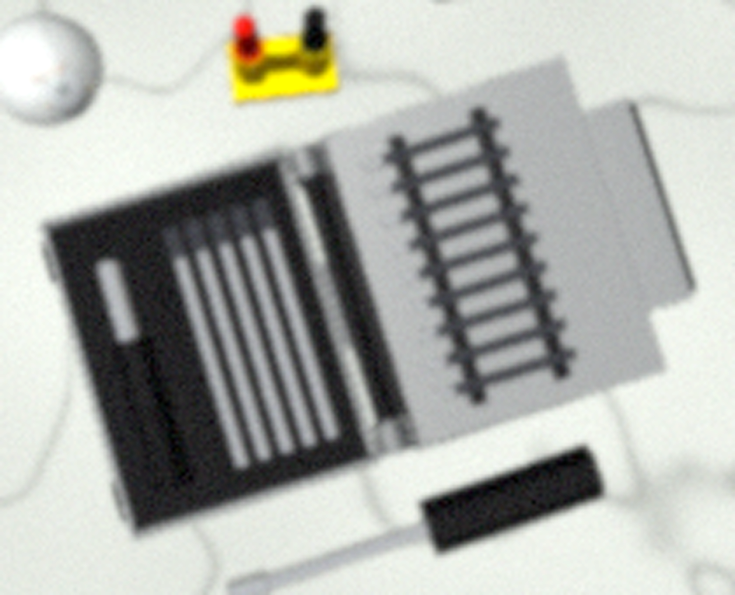

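View pics/sz.png

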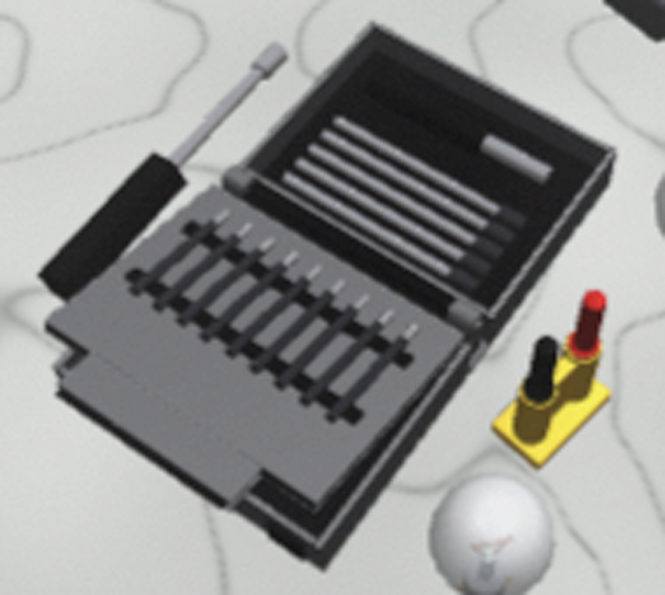

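Run:
```python
from h import *
pairs={'lipF':((630,103),(228,500)),'lipN':((690,290),(62,375)),'leafF':((565,57),(318,503)),'leafN':((663,370),(48,325)),
'hF':((305,160),(465,312)),'hN':((392,435),(238,180)),'trF':((45,228),(612,152)),'trN':((135,530),(375,28)),
'pr_red':((245,22),(595,298)),'pr_blk':((316,15),(545,345)),'drvEnd':((598,472),(48,285))}
for k,(a,b) in pairs.items():
    P,e=tri(ray('top',a[0]/3.5+175,a[1]/3.5+150),ray('scene',b[0]/3.5+160,b[1]/3.5+140)); print(k,P.round(1),round(e,1))
for n,u,v,z in (('bulb_a',188,169,70),('bulb_b',305,132,70),('tub',127,326,88),('adap',121,261,40)): print(n,onz('top',u,v,z).round(0))
```

```text
lipF [683.3 -71.5  85.9] 3.0
lipN [583.7 -99.6  94.3] 0.9
leafF [708.8 -38.2  81. ] 3.2
leafN [543.2 -89.4  74.9] 1.7
hF [657.5  97.9  43.5] 0.3
hN [508.3  50.1  42.4] 0.3
trF [621.3 241.9  30.2] 1.9
trN [456.7 189.   30.6] 0.4
pr_red [717.3 128.5 109. ] 0.2
pr_blk [721.5  92.5 107.8] 0.3
drvEnd [485.3 -68.7  15.4] 2.5
bulb_a [703. 236.  70.]
bulb_b [777.  17.  70.]
tub [419. 333.  88.]
adap [532. 365.  40.]
```

```bash
cat > st.py <<'E'
from h import *
s=manip.read_state(); th=np.radians(17.8); H=np.array([583,74.]); ex=np.array([np.cos(th),np.sin(th)]); ey=np.array([-ex[1],ex[0]])
d=s['eef_pos'][:2]-H; print('t',s['clock'],'case x,y',(d@ex).round(1),(d@ey).round(1),'tip z',s['eef_pos'][2].round(1)-14,'rot',np.degrees(s['eef_rot']).round(2),'F case',(s['wrist_force'][:2]@ex).round(1),(s['wrist_force'][:2]@ey).round(1),s['wrist_force'][2].round(1),'gap',s['finger_gap'].round(1),'q6',s['joints'][5].round(2))
E
python3 -m creep '[[-1,[-65,-46,0],10.8],[-1,[-65,-46,0],10.8],[-1,[-65,-46,0],10.8],[-1,[-65,-46,0],10.8],[-1,[-65,-46,0],10.8],[-1,[-65,-46,0],10.8],[-1,[-65,-46,0],10.8],[-1,[-65,-46,0],10.8],[-1,[-65,-46,0],10.8],[-1,[-65,-46,0],10.8],[-1,[-65,-46,0],10.8],[-1,[-65,-46,0],10.8]]' && python3 st.py
```

```text
clock: 1.3
eef_pos: [529.6, 37.6, 219.3]
eef_rot: [-3.141, -0.0, 1.88]
wrist_force: [0.4, 1.3, 0.7]
finger_gap: 1.9
finger_force: 0.0Traceback (most recent call last):
  File "st.py", line 3, in <module>
    d=s['eef_pos'][:2]-H; print('t',s['clock'],'case x,y',(d@ex).round(1),(d@ey).round(1),'tip z',s['eef_pos'][2].round(1)-14,'rot',np.degrees(s['eef_rot']).round(2),'F case',(s['wrist_force'][:2]@ex).round(1),(s['wrist_force'][:2]@ey).round(1),s['wrist_force'][2].round(1),'gap',s['finger_gap'].round(1),'q6',s['joints'][5].round(2))
                                                                                                                                                                                                                                                                                        ^^^^^^^^^^^^^^^^^^^^^
AttributeError: 'float' object has no attribute 'round'
```

```bash
sed -i "s/s\['finger_gap'\].round(1)/s['finger_gap']/" st.py
python3 -m creep '[[-1,[-18.5,6,0],0],[-1,[-18.5,6,0],0],[-1,[-18.5,6,0],0],[-1,[-18.5,6,0],0],[-1,[-18.5,6,0],0],[-1,[-18.5,6,0],0],[-1,[-18.5,6,0],0],[-1,[-18.5,6,0],0]]' && python3 st.py
python3 - <<'E'
from h import *
cv2.imwrite("pics/w1.png",manip.camera("wrist")[:,:,::-1]); print(manip.camera_params("wrist"))
E
```

```text
clock: 2.1
eef_pos: [642.1, -117.2, 219.9]
eef_rot: [3.141, 0.0, 1.882]
wrist_force: [0.0, 0.5, -0.8]
finger_gap: 0.6
finger_force: 0.0
t 2.1 case x,y -2.2 -200.1 tip z 205.9 rot [1.7998e+02 1.0000e-02 1.0781e+02] F case 0.2 0.4 -0.8 gap 0.5565513109960017 q6 -0.55
{'fovy': 69.67432167536252, 'cx': 275.0799865291058, 'cy': 209.2606232928955, 'k1': -0.013636978906430213, 'origin': array([619.4210882 , -49.07930315, 387.04950584]), 'attitude': array([ 2.89332427e+00, -1.07438967e-03,  3.11897687e-01])}
```

View pics/w1.png

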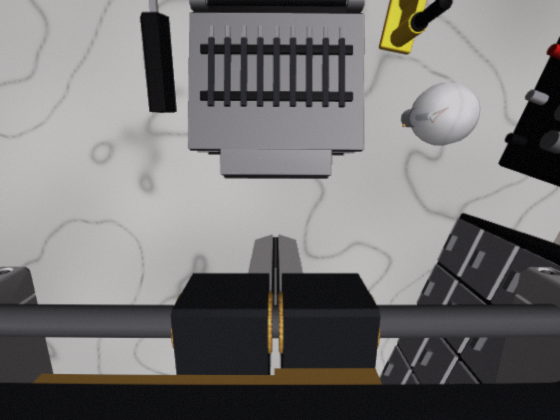

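The wrist view shows the lip edge at row 172, columns 221–331. The fingertips at column 275 are centred on it and square to it. I'll lower outside the lip, then ease in until contact.

```bash
python3 -m creep '[[-1,[-0.5,0.2,5],0],[-1,[-0.5,0.2,10],0],[-1,[-0.5,0.2,14],0],[-1,[-0.5,0.2,14.5],0],[-1,[0.5,0.2,14.5],0],[-1,[1,0.2,14.5],0],[-1,[1.2,0.2,14.5],0],[-1,[1.2,0.2,14.5],0]]' && python3 st.py
```

```text
clock: 2.95
eef_pos: [641.2, -105.8, 76.4]
eef_rot: [3.139, 0.001, 1.881]
wrist_force: [-0.2, 0.6, 0.1]
finger_gap: 0.5
finger_force: 0.0
t 2.95 case x,y 0.4 -189.0 tip z 62.400000000000006 rot [1.7987e+02 8.0000e-02 1.0778e+02] F case 0.0 0.6 0.1 gap 0.507167712493126 q6 -0.53
```

```bash
python3 -m creep '[[-1,[0.2,0,0],0],[-1,[0.4,0,0],0],[-1,[0.4,0,0],0]]' >/dev/null; python3 st.py; python3 -m creep '[[-1,[0.2,0,0],0],[-1,[0.4,0,0],0],[-1,[0.4,0,0],0]]' >/dev/null; python3 st.py
```

```text
t 3.25 case x,y -0.2 -185.1 tip z 60.599999999999994 rot [180.     0.   107.74] F case -0.9 -0.4 -0.0 gap 0.422342277641943 q6 -0.52
t 3.55 case x,y -0.3 -181.8 tip z 60.599999999999994 rot [1.7998e+02 7.0000e-02 1.0772e+02] F case 0.5 -4.8 -0.1 gap 0.5334482614992707 q6 -0.52
```

```bash
python3 -m creep '[[-1,[0.15,0,-0.5],0],[-1,[0.3,0,-1],0],[-1,[0.45,0,-1.5],0]]' >/dev/null; python3 st.py
python3 - <<'E'
from h import *
for n in ("scene",):
    s=manip.camera(n)[140:310,160:350,::-1]; cv2.imwrite("pics/s2.png",np.clip(cv2.resize(s,None,fx=3.5,fy=3.5,interpolation=cv2.INTER_CUBIC)*1.6,0,255).astype('uint8'))
E
```

```text
t 3.85 case x,y -0.3 -177.1 tip z 75.7 rot [1.8000e+02 4.0000e-02 1.0772e+02] F case -0.1 -3.9 -0.7 gap 0.4245469511693351 q6 -0.51
```

View pics/s2.png

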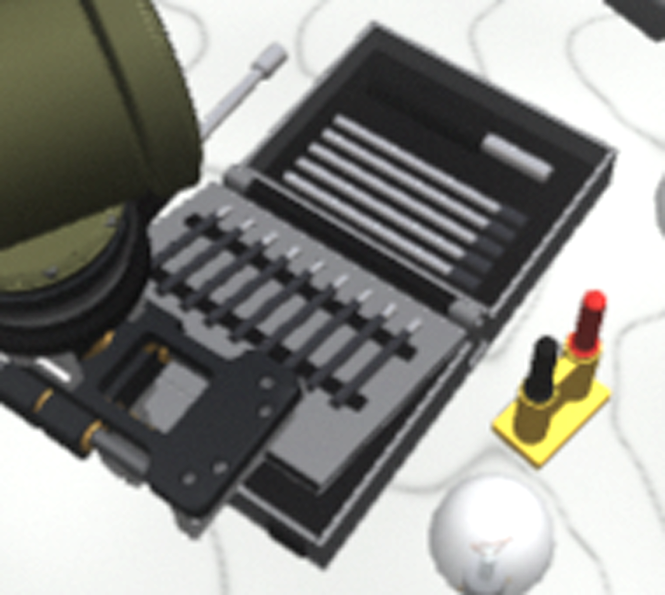

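```bash
python3 -m creep '[[-1,[0.4,0,-1],0],[-1,[0.8,0,-2],0],[-1,[1.3,0,-2.9],0],[-1,[1.7,0,-3.7],0],[-1,[2.2,0,-4.4],0]]' >/dev/null; python3 st.py
```

```text
t 4.4 case x,y -0.2 -154.4 tip z 120.1 rot [1.7999e+02 1.0000e-02 1.0774e+02] F case -0.9 -3.5 0.7 gap 0.18402433278344177 q6 -0.48
```

```bash
python3 -m creep '[[-1,[0.7,0,-0.7],0],[-1,[1.4,0,-1.4],0],[-1,[2.1,0,-2.1],0],[-1,[2.8,0,-2.7],0],[-1,[3.5,0,-3.3],0],[-1,[4.4,0,-3.9],0],[-1,[5.3,0,-4.5],0],[-1,[6.2,0,-5],0],[-1,[7.1,0,-5.5],0],[-1,[8,0,-6],0]]' >/dev/null; python3 st.py
```

```text
t 5.4 case x,y -0.3 -73.6 tip z 179.4 rot [-1.7996e+02 -4.0000e-02  1.0775e+02] F case 0.2 -0.9 -0.5 gap 0.4519154561529214 q6 -0.36
```

```bash
python3 -m creep '[[-1,[0.9,0,-0.3],0],[-1,[1.8,0,-0.6],0],[-1,[2.7,0,-0.8],0],[-1,[3.6,0,-1],0],[-1,[4.5,0,-1.2],0],[-1,[5.4,0,-1.3],0],[-1,[6.3,0,-1.3],0],[-1,[7.2,0,-1.3],0],[-1,[7.4,0,-1.3],0]]' >/dev/null; python3 st.py
python3 - <<'E'
from h import *
s=manip.camera("scene")[100:310,130:390,::-1]; cv2.imwrite("pics/s3.png",np.clip(cv2.resize(s,None,fx=2.8,fy=2.8,interpolation=cv2.INTER_CUBIC)*1.6,0,255).astype('uint8'))
E
```

```text
t 6.3 case x,y -0.0 0.3 tip z 192.4 rot [-180.     -0.    107.78] F case 0.7 -0.0 -0.2 gap 0.4962937630772179 q6 -0.25
```

View pics/s3.png

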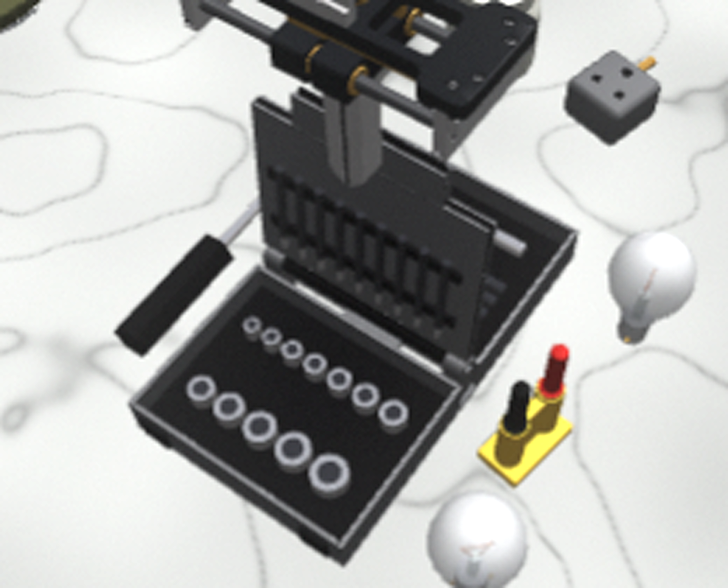

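The leaf stands upright with the fingertip on face b, and the case and bystanders look unmoved. Next I push it down the arc.

```bash
python3 -m creep '[[-1,[0.9,0,-0.2],0],[-1,[2,0,0],0],[-1,[3.1,0,0.3],0],[-1,[4.2,0,0.5],0],[-1,[5.2,0,0.8],0],[-1,[6.3,0,1.4],0],[-1,[7.3,0,2],0],[-1,[8.2,0,2.6],0],[-1,[9.1,0,3.2],0]]' >/dev/null; python3 st.py;  python3 -m creep '[[-1,[0.8,0,0.8],0],[-1,[1.6,0,1.6],0],[-1,[2.4,0,2.5],0],[-1,[3.1,0,3.5],0]]' >/dev/null; python3 st.py
```

```text
t 7.25 case x,y -0.0 91.0 tip z 159.8 rot [-179.99    0.    107.74] F case 0.4 -0.1 0.0 gap 0.3656509517101012 q6 -0.09
t 7.65 case x,y 0.1 121.9 tip z 124.69999999999999 rot [180.     0.   107.73] F case -0.1 -0.2 0.4 gap 0.6187426438055857 q6 -0.04
```

```bash
python3 -m creep '[[-1,[0.6,0,1],0],[-1,[1.1,0,2.1],0],[-1,[1.5,0,3.2],0],[-1,[1.9,0,4.2],0]]' >/dev/null; python3 st.py;  python3 -m creep '[[-1,[0.2,0,0.8],0],[-1,[0.3,0,1.6],0],[-1,[0.4,0,2.4],0]]' >/dev/null; python3 st.py
python3 - <<'E'
from h import *
s=manip.camera("scene")[100:310,130:390,::-1]; cv2.imwrite("pics/s4.png",np.clip(cv2.resize(s,None,fx=2.8,fy=2.8,interpolation=cv2.INTER_CUBIC)*1.6,0,255).astype('uint8'))
E
```

```text
t 8.05 case x,y -0.0 140.5 tip z 82.4 rot [-179.98    0.    107.73] F case 0.4 -1.1 0.3 gap 0.4227093133206563 q6 -0.01
t 8.35 case x,y 0.1 144.3 tip z 58.900000000000006 rot [180.    -0.   107.73] F case 0.1 0.3 0.4 gap 0.3774404311925455 q6 0.0
```

View pics/s4.png

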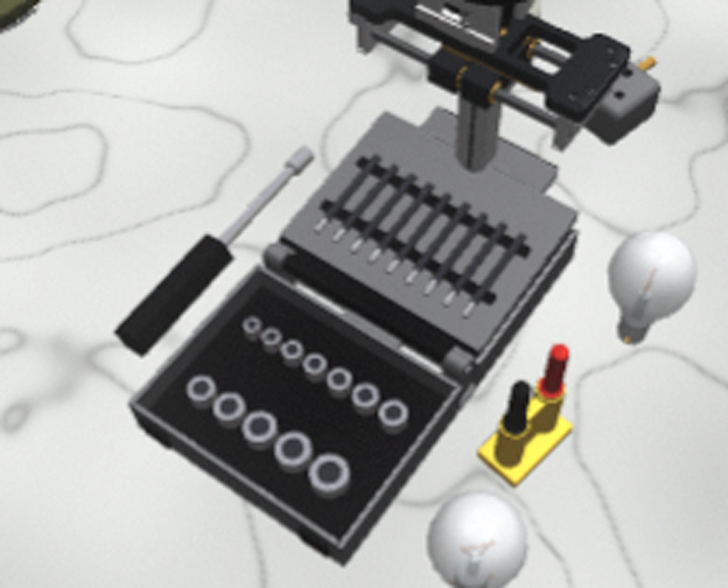

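The leaf is almost flat, with the fingertip on it near the lip at about (478,165), and nothing else has been disturbed. I'll press it down to its stop until the force rises.

```bash
python3 -m creep '[[-1,[0,0,0.5],0],[-1,[0,0,1],0],[-1,[0,0,1.2],0],[-1,[0,0,1.2],0]]' >/dev/null; python3 st.py;  python3 -m creep '[[-1,[0,0,0.2],0],[-1,[0,0,0.3],0],[-1,[0,0,0.3],0]]' >/dev/null; python3 st.py
```

```text
t 8.8 case x,y 0.0 144.2 tip z 47.2 rot [-179.98    0.    107.73] F case 0.1 0.1 0.0 gap 0.428184252701316 q6 0.0
t 9.1 case x,y 0.4 144.2 tip z 46.0 rot [179.94   0.   107.74] F case -5.6 -0.4 15.3 gap 0.6161560849993641 q6 0.0
```

That is the stop, at 15 N with the tip at 46 mm. Retreating now.

```bash
python3 -m creep '[[-1,[0,0,-1],0],[-1,[0,0,-4],0],[-1,[0,0,-8],0],[-1,[0,0,-12],0],[-1,[-4,0,-15],0],[-1,[-8,0,-15],0],[-1,[-12,0,-15],0],[-1,[-16,0,-15],0],[-1,[-20,0,-15],0],[-1,[-20,0,-15],0],[-1,[-20,0,-15],0]]' >/dev/null; python3 st.py
python3 - <<'E'
from h import *
s=manip.camera("scene")[100:310,130:390,::-1]; t=manip.camera("top")[150:320,175:385,::-1]
g=lambda i,k:np.clip(cv2.resize(i,k,interpolation=cv2.INTER_CUBIC)*1.6,0,255).astype('uint8')
cv2.imwrite("pics/s5.png",g(s,(728,588)))
E
```

```text
t 10.2 case x,y -0.3 -56.2 tip z 194.5 rot [ 1.8000e+02 -1.0000e-02  1.0765e+02] F case 0.7 -0.5 -0.1 gap 0.507109542762631 q6 -0.34
```

View pics/s5.png

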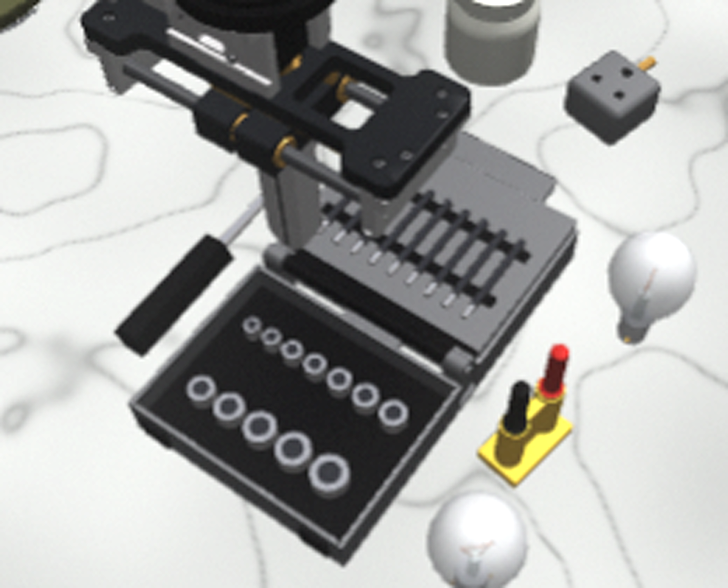

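The leaf lies flat on the far tray: its lip corner has dropped from row 165 to row 180. The case and bystanders are unmoved and the arm is clear.

```bash
python3 -c "
from cell import manip
print(manip.sign_off())"
```

```text
the job is handed in; nothing more can be done
None
```

The leaf was swung over the spine and pressed flat against its stop on the other tray, nothing else appears to have moved, the arm is clear, and the job was handed in at about 10 s with no verdict shown.

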